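# Lay the breakfast egg-cup set on the bedside cart

## Robot

A 6-joint arm with a two-finger parallel gripper is mounted at the origin on the work surface. World frame = base frame: x ahead of the robot, y to its left, z up, the work surface at z = 0. Lengths are in m, angles in rad, forces in N, time in s.
With the tool pointing down it reaches from about 0.325 to 1 m from the base axis. Payload 5.1 kg.
Tool frame: the origin (TCP) lies between the finger pads; the fingertips stand 14 mm ahead of it and the grasp point (between the pads) lies 5 mm behind it; z points along the fingers, y is the line along which they close (so a half turn about z gives the same grasp; the last joint's range is limited). The gripper opens to 85 mm and grips with 20 to 120 N. Pads are 22 mm wide; open, the fingers measure 114 mm over their backs; the gripper's body (76 mm by 85 mm) begins 54 mm behind the grasp point. The pads swing forward as they close: fully open they stand 13 mm farther back than shut.
Start: joints at [-0.083, 0.124, 1.65, -0, 1.367, -0.083], TCP at [0.65, -0, 0.245] pointing down, gripper open.
Joint ranges: [-2.61, 2.61], [-1.02, 2.33], [0.03, 2.71], [-1.35, 4.49], [0.32, 2.68], [-2.91, 2.91]. Speed limits (rad/s): [2.57, 2.57, 3.14, 3.14, 3.14, 3.14].

## Interface

Orientations are given as a unit quaternion [w, x, y, z].
In Python, from plant import env, solve_ik, viewer, job gives the robot as it stands. The module is installed in compiled form; this text tells all that it offers. Calls block until the motion is done:
- env.move_ptp(position, orientation): joint-space move of the TCP to a pose.
- env.move_straight(position, rotation=None, feed=0.15, until_force=None): straight line of the TCP; rotation=None keeps the orientation; feed is the mean speed in m/s. With until_force (N) it stops when the force on the tool has changed by that much, and returns True; else False.
- env.goto_joints(angles): joint-space move.
- env.move_gripper(opening, grasp_force=None): opening from 0.0 (shut) to 1.0 (fully open); grasp_force is the grip in N (None keeps the last); returns when the fingers have stopped.
- env.pause(seconds).
- solve_ik(position, orientation): joint angles nearest the present ones, or None.
- env.state(): the state.
- viewer.grab_frame(name): name is "scene" or "side" or "wrist"; returns (picture, depth): 400x640x3 uint8, red, green, blue; 400x640 float32, m along the optical axis (not along the pixel's ray), 0 where there is no reading.
- viewer.camera_model(name): a dict with "fx", "fy", "cx", "cy" (pixels), "xyz" and "attitude" of the camera in the world. Camera axes: x right, y down, z forward; pixel columns grow to the right and rows downward; lengths in m; the calibration is good to about 2 mm. A picture is of the moment at which its call begins: read the wrist's pose just before it. camera_model takes no time and is no camera call; for the wrist camera it gives the pose at the moment of the call.
A pose or a line that the arm cannot do raises env.MotionError and nothing moves.
- job.sign_off(): hands the job in; it is judged then, once.
The state is a dict: "t": time; "qpos": joint angles; "qd": joint speeds; "effort": joint torques, N m; "eef_pos": TCP position; "orientation": TCP orientation; "ft_force": force on the tool from outside, world axes, zero at the start; "wrist_torque": the same for the moment, N m; "opening": opening from 0.0 (shut) to 1.0 (fully open); "gripper_force": force on a finger pad.
Only numpy, scipy, OpenCV 4.12 (cv2) and the standard library are available. Lean on these libraries where they do the work, as an engineer would, in place of code of your own. Each camera call takes 0.05 s, during which the arm holds its last target. There are 200 camera calls.

## Task

Lay the egg set for breakfast: first put the low wooden serving stand flat on its feet in the middle of the round cork mat and let go of it, then bring the egg cup out from under the wire tier and stand it centred on top of the stand. Keep the cup upright all the time, set both pieces down rather than dropping them, and leave the other things on the cart where they are.

Things in the scene. Friction and masses are not known exactly. Their poses are not given: they have to be found in the camera images.
- stand_center (a point): Centre (half-way up) of the loose low wooden serving stand: plain light wood, 120 mm long (own x), 60 mm wide (own y), 28 mm high. A flat slab 14 mm thick rests on two cross runners 14 mm high under its ends, so its flat top is 14 mm above this point and its feet are 14 mm below. About 0.14 kg. It starts flat on the cart top and can be gripped across its 60 mm width.
- cup_center (a point): Centre (36 mm up, on the axis) of the loose white ceramic egg cup, 72 mm high: foot 44 mm across, thin stem, open bowl whose straight outer wall is 51 mm across from 44 mm to 72 mm above its foot (8 to 36 mm above this point). About 0.12 kg. Own z is up along its axis. It starts standing on the cart top under the wire tier, 40 to 55 mm behind the tier's front bar.
- mat_center (a point): Centre of the top face of the round cork mat, 170 mm across and 4 mm thick, fixed to the cart top (this point is 4 mm above the cart top).
- tier: Fixed white wire tier on the cart top; origin on the cart top under its centre, own x from its open front to its back, z up. The front (own -x) faces to the robot's right and slightly away from it. 14 mm legs at x = -100, +100 and y = -160, +160 mm; a 14 mm wide rim on them from 245 to 257 mm up, crossed by three thin bars, closes it from above. The front is open under the rim: reach in there with a tilted tool.
- organizer_center (a point): Bystander: lavender pill organizer, 155 x 44 x 26 mm, long along own x; its centre. Leave it.
- splitter_center (a point): Bystander: steel tablet splitter, 95 x 45 x 30 mm, long along own x; its centre. Leave it.
- case_center (a point): Bystander: grey plastic inhaler case with closed hinged lid, 65 x 105 x 35 mm, long along own y, lying under the rear of the wire tier behind the egg cup; its centre. Leave it.
- magnifier_center (a point): Bystander: magnifying glass with rubber grip lying flat, 185 mm long along own x (lens 76 mm across, centred at x = +55 mm), 15 mm high; a point in its middle 6 mm up. Leave it.
There are look-alikes about, which are no part of the job. Leave any green look-alike of the part that bears stand_center alone.

How it is judged:
On the way, in this order (a step that is already met when the one before it is completed fails the run):
1. the stand lies flat in the middle of the mat, released, with the cup not yet on it (horizontal distance between stand_center and mat_center below 0.018 m and angle between stand_center's own z axis and vertical below 0.06 rad and contact force between stand and mat above 0.3 N and contact force between each of the fingers, cup and stand below 0.02 N and linear speed of stand below 0.03 m/s), for 0.2 s.
2. the cup stands upright, centred on the stand, the stand still on the mat (horizontal distance between stand_center and mat_center below 0.018 m and angle between each of stand_center, cup_center's own z axis and vertical below 0.06 rad and contact force between stand and mat above 0.3 N and horizontal distance between cup_center and stand_center below 0.01 m and contact force between cup and stand above 0.3 N), for 0.2 s.
At the end, for the whole second after the job is handed in: The stand rests level on the mat (within 3.4 degrees), its centre within 18 mm of the mat's centre; the cup stands upright on the stand (within 3.4 degrees), its axis within 10 mm of the stand's centre; both released and at rest (all of step 2 and contact force between the fingers and stand below 0.02 N and contact force between the fingers and cup below 0.02 N and linear speed of each of stand, cup below 0.03 m/s); the robot touches nothing.
It fails at once if the cup is tipped more than 30 degrees (angle between cup_center's own z axis and vertical above 0.52 rad).
It fails at once if the cup is dropped (moves faster than 0.6 m/s while not held) (linear speed of cup above 0.6 m/s and contact force between the fingers and cup below 0.02 N).
It fails at once if the stand is dropped (moves faster than 0.6 m/s while not held) (linear speed of stand above 0.6 m/s and contact force between the fingers and stand below 0.02 N).
It fails at once if the pill organizer, tablet splitter, inhaler case or magnifying glass is moved more than 25 mm (distance of any of organizer_center, splitter_center, case_center, magnifier_center from where it was at the start of the episode above 0.025 m).
It also fails if it takes over 64 s, if anything falls off the work surface, if the arm or the gripper's body presses on something with over 40 N, if the wrist force passes 120 N, or if a joint passes its speed limit or range.

## Working session

There is one attempt and no reset: what is moved stays moved. The work goes in short steps, each a Python script; the robot and the scene stay as the last script left them, time stands still between calls to the robot, and variables do not carry over. Pictures are saved under pics/ and viewed, at most 10 in all, crops included, and the job is handed in when it is done.

```bash
mkdir -p pics; cat > h.py <<'E'
import numpy as np, cv2
from plant import env, solve_ik, viewer, job
from scipy.spatial.transform import Rotation as R
def rot(a):
    a=np.array(a,float)
    return a if a.shape==(3,3) else R.from_quat([a[1],a[2],a[3],a[0]]).as_matrix()
def quat(m):
    q=R.from_matrix(m).as_quat(); return [q[3],q[0],q[1],q[2]]
def cam(n):
    c=viewer.camera_model(n); return c,rot(c["attitude"]),np.array(c["xyz"])
def cloud(c,d):
    C,A,p=c; v,u=np.mgrid[0:d.shape[0],0:d.shape[1]]
    P=np.stack([(u-C["cx"])/C["fx"]*d,(v-C["cy"])/C["fy"]*d,d],-1)@A.T+p
    P[d==0]=np.nan; return P
def plane(c,u,v,z):
    C,A,p=c; r=A@np.array([(u-C["cx"])/C["fx"],(v-C["cy"])/C["fy"],1]); return p+r*(z-p[2])/r[2]
def save(n,im): cv2.imwrite("pics/"+n,im[...,::-1])
E
python3 - <<'E'
from h import *
for n in ("scene","side"):
    im,d=viewer.grab_frame(n); c=cam(n); print(n,c[0])
    np.savez(f"{n}.npz",im=im,d=d); save(n+"0.png",im)
print(env.state())
E
```

```text
scene {'fx': 401.9943343824572, 'fy': 401.9943343824572, 'cx': 322.8031890967869, 'cy': 193.17119175562522, 'xyz': array([1.32626552, 0.08020256, 0.70241313]), 'attitude': array([-0.28259319,  0.59359877,  0.68443447, -0.31516827])}
side {'fx': 427.7834112033236, 'fy': 427.7834112033236, 'cx': 320.8408561371696, 'cy': 197.76182388219368, 'xyz': array([0.8044785 , 0.58600088, 0.8184968 ]), 'attitude': array([-0.06872882,  0.20965146,  0.91228139, -0.34505839])}
{'t': 0.1, 'qpos': array([-8.26036296e-02,  1.24420758e-01,  1.65153863e+00,  9.84821800e-06,
        1.36746625e+00, -8.25878055e-02]), 'qd': array([-0.00248133, -0.00100438, -0.00380902, -0.00157489,  0.00072122,
       -0.00149489]), 'effort': array([ 9.10699127e-04, -4.24935150e+01, -3.66653323e+01, -1.21150126e-05,
        3.93052323e-03, -1.30700494e-05]), 'eef_pos': array([6.49483137e-01, 1.38961553e-05, 2.44187576e-01]), 'orientation': array([-7.02433482e-04,  7.07112785e-01,  7.07100183e-01, -5.88705445e-04]), 'ft_force': array([ 0.81468784,  0.65855768, -0.67633553]), 'wrist_torque': array([-0.01056648,  0.01249127, -0.02581374]), 'gripper_force': 0.0, 'opening': 0.99768018899373}
```

View pics/scene0.png

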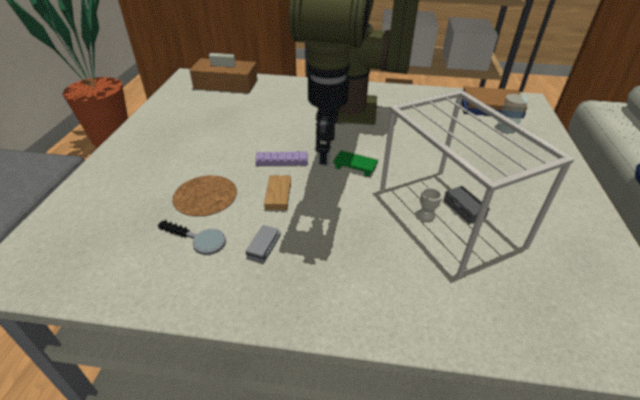

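View pics/side0.png

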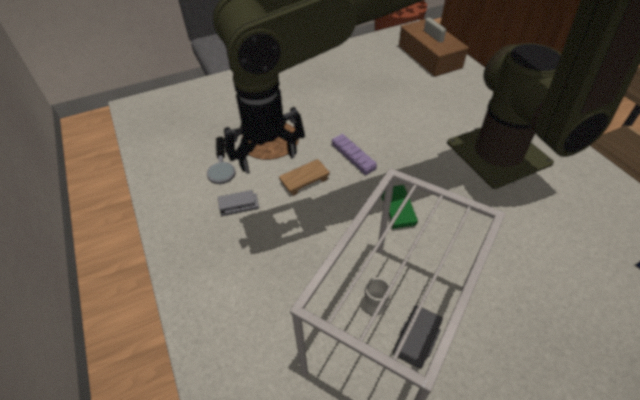

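Scene view candidates. For the stand, the plain wood piece at (278,192) fits and the green look-alike at (356,162) is to be left; the brown box at (224,75) is too big and off to the side. For the cup, the only one is the white cup under the tier at (429,203). The mat is at (205,195). Side view: stand (304,176), cup (376,290), case (420,336). Next I measure them and check the stand in one close crop.

```bash
cat > m.py <<'E'
from h import *
for n,boxes in (("scene",dict(stand=(255,165,300,220),mat=(165,170,245,220),cup=(412,183,447,225),case=(445,183,492,225))),
                ("side",dict(stand=(270,150,340,200),cup=(355,270,400,312),case=(395,300,445,368)))):
    f=np.load(n+".npz"); im,d=f["im"],f["d"]; c=cam(n); P=cloud(c,d)
    hsv=cv2.cvtColor(im,cv2.COLOR_RGB2HSV)
    for k,(a,b,e,g) in boxes.items():
        p=P[b:g,a:e].reshape(-1,3); h=hsv[b:g,a:e].reshape(-1,3)
        z=p[:,2]
        if k=="stand": m=(h[:,1]>90)&(z>.02)&(z<.04)
        elif k=="mat": m=(h[:,1]>90)&(z<.02)
        elif k=="cup": m=(z>.062)&(z<.085)
        else: m=(z>.025)&(z<.06)
        q=p[m]
        if len(q)<5: print(n,k,"few",np.nanpercentile(z,[5,50,95])); continue
        r=cv2.minAreaRect((q[:,:2]*1000).astype(np.float32))
        print(n,k,len(q),"med",np.median(q,0).round(4),"rect",np.round(r[0],1),np.round(r[1],1),round(r[2],1), "zmed",np.median(q[:,2]).round(4))
    if n=="scene":
        # tier rim points
        m=(P[...,2]>.235)&(P[...,2]<.268)&(P[...,1]>.03)&(P[...,0]>.3)
        m[:, :375]=False
        q=P[m]; r=cv2.minAreaRect((q[:,:2]*1000).astype(np.float32)); print("rim",len(q),r)
        for u,v in ((388,106),(461,96),(569,160),(492,185)): print("rimcorner",plane(c,u,v,.257).round(3))
        for u,v in ((378,196),(461,276),(526,248)): print("foot",plane(c,u,v,.0).round(3))
        z=P[...,2]; print("table z",np.nanmedian(z[230:300,100:230]))
    save("x_"+n+".png",im)
E
python3 m.py
python3 - <<'E'
from h import *
a=cv2.imread("pics/scene0.png")[140:240,150:300]; b=cv2.imread("pics/scene0.png")[140:240,340:490]
cv2.imwrite("pics/crop.png",cv2.resize(np.hstack([a,b]),(800,270),interpolation=cv2.INTER_CUBIC))
E
```

```text
scene stand 654 med [ 0.534  -0.1403  0.027 ] rect [ 527.  -141.5] [120.7  57.7] 6.8 zmed 0.027
scene mat 1947 med [ 0.5545 -0.337   0.0032] rect [ 549.1 -338.1] [167.1 165. ] 43.4 zmed 0.0032
scene cup 161 med [0.5424 0.2501 0.0685] rect [539.1 249. ] [48.9 48.6] 4.8 zmed 0.0685
scene case 625 med [0.5043 0.3434 0.0333] rect [502.7 346.8] [105.5  64.4] 34.6 zmed 0.0333
rim 4120 ((538.1151733398438, 305.2384033203125), (336.47991943359375, 218.8636016845703), 33.896907806396484)
rimcorner [0.46  0.121 0.257]
rimcorner [0.379 0.298 0.257]
rimcorner [0.627 0.473 0.257]
rimcorner [0.73  0.309 0.257]
foot [0.482 0.125 0.   ]
foot [0.728 0.314 0.   ]
foot [0.621 0.477 0.   ]
table z -0.0003004602969753911
side stand 769 med [ 0.5272 -0.1362  0.027 ] rect [ 525.  -139.3] [118.7  59.8] 6.8 zmed 0.027
side cup 195 med [0.5431 0.2451 0.0696] rect [538.6 249.5] [49.8 48.8] 87.2 zmed 0.0696
side case 1539 med [0.5033 0.3541 0.034 ] rect [501.7 349.1] [105.9  65.9] 34.2 zmed 0.034
```

View pics/crop.png

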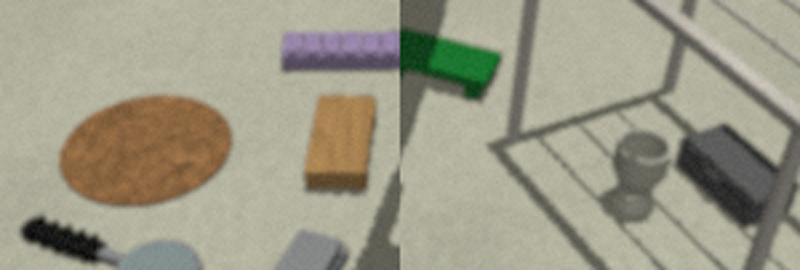

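The crop confirms the choice: plain wood stand, lavender organizer beside it, green copy apart, and the cup standing upright under the tier. Now I move the stand.

```bash
cat >> h.py <<'E'
def down(yaw): # tool y horizontal at angle yaw
    y=np.array([np.cos(yaw),np.sin(yaw),0]); z=np.array([0,0,-1.]); return np.stack([np.cross(y,z),y,z],1)
E
python3 - <<'E'
from h import *
S=np.array([.526,-.1404]); M=np.array([.549,-.338])
qs=[quat(down(np.radians(a))) for a in (96.8,-83.2)]
J=[solve_ik([*S,.12],q) for q in qs]; print([None if j is None else j.round(2) for j in J])
k=min((i for i in (0,1) if J[i] is not None),key=lambda i:abs(J[i][5])); q=qs[k]
env.move_ptp([*S,.12],q)
# wrist look before descending
c=cam("wrist"); im,d=viewer.grab_frame("wrist"); P=cloud(c,d); h=cv2.cvtColor(im,cv2.COLOR_RGB2HSV)
m=(h[...,1]>90)&(h[...,0]<25)&(P[...,2]>.018)&(P[...,2]<.04); p=P[m]
if len(p)>50: print("wrist stand",len(p),cv2.minAreaRect((p[:,:2]*1000).astype(np.float32)),np.median(p[:,2]))
save("w1.png",im)
print(env.state()["t"],env.state()["eef_pos"])
E
```

```text
[array([-0.36,  0.  ,  2.  , -0.  ,  1.14, -2.05]), array([-0.36,  0.  ,  2.  , -0.  ,  1.14,  1.09])]
wrist stand 10587 ((523.7893676757812, -143.63845825195312), (119.36907958984375, 59.86894607543945), 6.675198554992676) 0.027456846244172245
1.2333 [ 0.52693653 -0.14029458  0.12087525]
```

```bash
python3 - <<'E'
from h import *
S=np.array([.525,-.1415]); M=np.array([.549,-.338])
q=None
env.move_straight([*S,.06],feed=.15)
print(env.move_straight([*S,.018],feed=.05,until_force=8))
print(env.move_gripper(0.0,40)); s=env.state(); print(s["t"],s["eef_pos"],s["opening"],s["gripper_force"],s["ft_force"])
env.move_straight([*S,.10],feed=.12)
s=env.state(); print(s["opening"],s["gripper_force"],s["ft_force"])
env.move_straight([*M,.10],feed=.15)
print(env.move_straight([*M,.03],feed=.08,until_force=8))
print(env.move_straight([*M,.018],feed=.02,until_force=3)); env.pause(.2)
s=env.state(); print(s["t"],s["eef_pos"],s["ft_force"],s["opening"])
im,d=viewer.grab_frame("scene"); save("s2.png",im)
E
```

```text
False
False
3.1333 [ 0.52555889 -0.14173507  0.01870845] 0.6904944779088068 44.58772659301758 [-0.12647054 -0.46938472  2.45050819]
0.6934517612756567 44.140766859054565 [-0.86936761 -0.31389751 -1.31173502]
False
True
7.1083 [ 0.54930553 -0.33821566  0.02274152] [0.1976305  0.27311933 5.51163743] 0.693016537362754
```

View pics/s2.png

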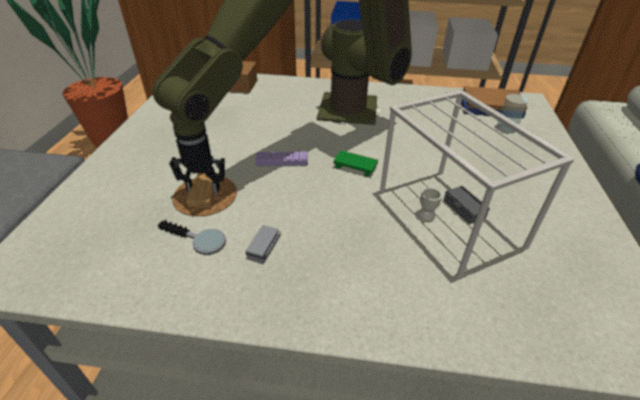

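The stand is in the gripper, touching the mat at about (203,195), and everything else is where it was. Release, back off, measure, and work out the arm geometry for the reach into the tier.

```bash
cat > fk.py <<'E'
from h import *
from scipy.optimize import least_squares
def pts(q,p):
    a,l,d,L1,L2,L3,e=p
    Rz=lambda t:R.from_euler('z',t).as_matrix(); Ry=lambda t:R.from_euler('y',t).as_matrix()
    A=Rz(q[0]); o=A@[a,l,d]; B=A@Ry(q[1]); el=o+B@[0,0,L1]; C=B@Ry(q[2]); w=el+C@[e,0,L2]
    D=C@Rz(q[3])@Ry(q[4]); t=w+D@[0,0,L3]; return o,el,w,t,D@Rz(q[5])
def fit():
    rng=np.random.default_rng(0); X=[]
    while len(X)<25:
        pos=[rng.uniform(.4,.75),rng.uniform(-.3,.3),rng.uniform(.1,.4)]
        m=R.from_euler('xyz',rng.uniform(-.6,.6,3)).as_matrix()@down(rng.uniform(0,3))
        j=solve_ik(pos,quat(m))
        if j is not None: X.append((j,pos))
    r=least_squares(lambda p:np.concatenate([pts(j,p)[3]-x for j,x in X]),[0,.05,.3,.4,.4,.25,0])
    return r.x,np.abs(r.fun).max()
TC=np.array([.538,.305]); TX=np.array([-.558,.83]); TY=np.array([-.83,-.558])
def tilt(az,e):
    z=np.array([np.cos(az)*np.cos(e),np.sin(az)*np.cos(e),-np.sin(e)]); y=np.array([-np.sin(az),np.cos(az),0]); return np.stack([np.cross(y,z),y,z],1)
E
python3 - <<'E'
from fk import *
env.move_gripper(1.0); env.pause(.2)
s=env.state(); p=s["eef_pos"]; env.move_straight([p[0],p[1],.19],feed=.12); env.pause(.1)
c=cam("wrist"); im,d=viewer.grab_frame("wrist"); P=cloud(c,d); h=cv2.cvtColor(im,cv2.COLOR_RGB2HSV)
sat=(h[...,1]>70)&(h[...,0]<25)
for n,lo,hi in(("stand",.024,.045),("mat",-.002,.012)):
    m=sat&(P[...,2]>lo)&(P[...,2]<hi)&(np.hypot(P[...,0]-.549,P[...,1]+.338)<.12); pp=P[m]
    hull=cv2.convexHull((pp[:,:2]*1000).astype(np.float32))
    print(n,len(pp),cv2.minAreaRect(hull),cv2.minEnclosingCircle(hull),np.median(pp[:,2]))
save("w3.png",im); print("t",env.state()["t"])
p,err=fit(); print("fk",p.round(4),err); np.save("fk.npy",p)
C=np.array([.539,.2492])
leg=TC-.1*TX+.16*TY; print("leg",leg)
for az in (80,90,100,112,124):
  for e in (35,45,55):
    for sgn in (1,-1):
      m=tilt(np.radians(az),np.radians(e)); 
      if sgn<0: m=m@np.diag([-1,-1,1])
      t=np.array([*C,.058])+.007*m[:,2]; j=solve_ik(t,quat(m))
      if j is None: continue
      o,el,w,tt,_=pts(j,p)
      # forearm clearance to leg segment (z 0..257) & front rim
      f=el+(w-el)*np.linspace(0,1,60)[:,None]; g=w+(tt-w)*np.linspace(0,1,60)[:,None]
      L=np.c_[np.tile(leg,(40,1)),np.linspace(0,.251,40)]
      rim=np.c_[TC-.1*TX+np.linspace(-.16,.16,80)[:,None]*TY,np.full(80,.251)]
      dm=lambda a,b:np.linalg.norm(a[:,None]-b[None],axis=2).min().round(3)
      print(az,e,sgn,j.round(2),"w",w.round(2),"el",el.round(2),"fore-leg",dm(f,L),"fore-rim",dm(f,rim),"tool-leg",dm(g,L),"tool-rim",dm(g,rim))
E
```

```text
stand 6894 ((547.0167846679688, -339.830810546875), (119.93620300292969, 60.009525299072266), 6.760346412658691) ((547.361572265625, -339.76422119140625), 65.92729949951172) 0.031440756958064114
mat 11481 ((547.3084106445312, -339.7380676269531), (169.9007110595703, 169.73182678222656), 74.69615936279297) ((546.1273193359375, -340.30523681640625), 86.19223022460938) 0.003511937345179461
t 9.45
fk [0.     0.0536 0.2232 0.4524 0.6131 0.2615 0.0424] 1.3301645340746404e-09
leg [0.461   0.13272]
80 35 1 [-0.02  0.21  2.14  1.2   1.05  2.51] w [0.5  0.04 0.2 ] el [0.1  0.05 0.67] fore-leg 0.088 fore-rim 0.088 tool-leg 0.057 tool-rim 0.101
80 35 -1 [-0.02  0.21  2.14  1.2   1.05 -0.63] w [0.5  0.04 0.2 ] el [0.1  0.05 0.67] fore-leg 0.088 fore-rim 0.088 tool-leg 0.057 tool-rim 0.101
80 45 1 [0.04 0.16 2.12 1.   0.96 2.7 ] w [0.51 0.07 0.24] el [0.07 0.06 0.67] fore-leg 0.066 fore-rim 0.066 tool-leg 0.057 tool-rim 0.07
80 45 -1 [ 0.04  0.16  2.12  1.    0.96 -0.44] w [0.51 0.07 0.24] el [0.07 0.06 0.67] fore-leg 0.066 fore-rim 0.066 tool-leg 0.057 tool-rim 0.07
80 55 -1 [ 0.1   0.13  2.09  0
[... 2849 characters left out ...]
3  0.48  1.77  0.77  1.54 -0.85] w [0.66 0.08 0.2 ] el [0.21 0.06 0.62] fore-leg 0.116 fore-rim 0.112 tool-leg 0.13 tool-rim 0.128
124 45 1 [0.07 0.41 1.8  0.67 1.43 2.35] w [0.64 0.1  0.24] el [0.17 0.07 0.64] fore-leg 0.114 fore-rim 0.103 tool-leg 0.13 tool-rim 0.099
124 45 -1 [ 0.07  0.41  1.8   0.67  1.43 -0.79] w [0.64 0.1  0.24] el [0.17 0.07 0.64] fore-leg 0.114 fore-rim 0.103 tool-leg 0.13 tool-rim 0.099
124 55 1 [0.12 0.34 1.83 0.55 1.32 2.43] w [0.62 0.13 0.27] el [0.14 0.07 0.65] fore-leg 0.113 fore-rim 0.088 tool-leg 0.13 tool-rim 0.067
124 55 -1 [ 0.12  0.34  1.83  0.55  1.32 -0.71] w [0.62 0.13 0.27] el [0.14 0.07 0.65] fore-leg 0.113 fore-rim 0.088 tool-leg 0.13 tool-rim 0.067
```

```bash
python3 - <<'E'
from fk import *
p=np.load("fk.npy"); C=np.array([.539,.2492]); T=np.array([.5485,-.3385])
m=tilt(np.radians(124),np.radians(42))@np.diag([-1,-1,1]); q=quat(m); z=m[:,2]
g=np.array([*C,.058])+.007*z
for az in (124,100,60,20,-20,-50):
  for s in (1,-1):
    mm=tilt(np.radians(az),np.radians(42))@np.diag([s,s,1]); j=solve_ik(np.array([*T,.092])+.007*mm[:,2],quat(mm))
    print(az,s,None if j is None else j.round(2))
env.move_ptp(g-.16*z,q); env.pause(.1)
c=cam("wrist"); im,d=viewer.grab_frame("wrist"); P=cloud(c,d); save("w4.png",im)
k=(P[...,2]>.05)&(P[...,2]<.085)&(np.hypot(P[...,0]-C[0],P[...,1]-C[1])<.045); pp=P[k]
print(k.sum(),cv2.minAreaRect((pp[:,:2]*1000).astype(np.float32)),cv2.minEnclosingCircle((pp[:,:2]*1000).astype(np.float32)),np.nanmax(pp[:,2]))
# circle fit of wall points z .047-.066
r=P[(P[...,2]>.048)&(P[...,2]<.066)&(np.hypot(P[...,0]-C[0],P[...,1]-C[1])<.045)]
f=least_squares(lambda a:np.hypot(r[:,0]-a[0],r[:,1]-a[1])-.0255,C,loss="soft_l1",f_scale=.001); print(len(r),f.x)
s=env.state(); print(s["t"],s["eef_pos"],s["qpos"].round(2))
E
```

```text
124 1 [-0.71  0.69  1.34  0.21  1.92  1.82]
124 -1 [-0.71  0.69  1.34  0.21  1.92 -1.32]
100 1 [-0.8   0.62  1.45  0.44  1.8   2.1 ]
100 -1 [-0.8   0.62  1.45  0.44  1.8  -1.04]
60 1 [-0.92  0.42  1.73  0.77  1.44  2.46]
60 -1 [-0.92  0.42  1.73  0.77  1.44 -0.68]
20 1 [-0.93  0.19  2.04  1.06  0.95  2.77]
20 -1 [-0.93  0.19  2.04  1.06  0.95 -0.37]
-20 1 None
-20 -1 None
-50 1 None
-50 -1 None
1566 ((537.8007202148438, 248.01544189453125), (50.43582534790039, 50.77408218383789), 12.71495532989502) ((538.1337280273438, 248.44100952148438), 25.932422637939453) 0.0728121255012169
886 [0.53948472 0.24654288]
11.3917 [0.60286162 0.15422481 0.16064569] [-0.09  0.4   1.62  0.62  1.7  -0.78]
```

View pics/w4.png

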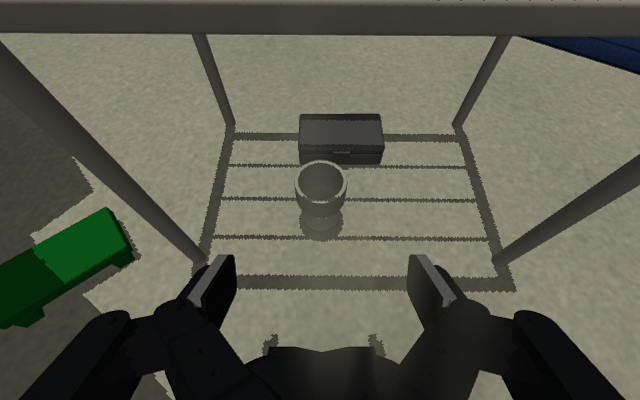

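The wrist view shows the cup at (321,185), centred between the open pads (225 and 420), with the case behind it at (341,138) and the front rim across the top. I check that the camera and hand clear the rim, then grip and lift out.

```bash
python3 - <<'E'
from fk import *
s=env.state(); A=rot(s["orientation"]); c=cam("wrist"); off=A.T@(c[2]-s["eef_pos"]); print("cam in tool",off.round(3))
C=np.array([.5388,.2486]); m=A; z=m[:,2]; g=np.array([*C,.058])+.008*z
cg=g+m@off; rel=cg[:2]-TC; print("cam at grasp",cg.round(3),"tier x,y",(rel@TX).round(3),(rel@TY).round(3))
for b in ([-.043,0,-.06],[-.043,0,-.1],[-.043,0,-.15]):
    w=g+m@np.array(b)*[1,1,1]; print((w[:2]-TC)@TX,w[2]); 
E
```

```text
cam in tool [ 0.076 -0.001 -0.129]
cam at grasp [0.56  0.216 0.195] tier x,y -0.086 0.031
-0.11468192117293304 0.06087543188134649
-0.14439739221603573 0.08765646671652066
-0.18154173101991414 0.12113276026048833
```

The camera would pass only about 23 mm from the rim at 42° elevation. 32° gives about 50 mm, so I use that.

```bash
python3 - <<'E'
from fk import *
C=np.array([.5388,.2486]); T=np.array([.5485,-.3385])
m=tilt(np.radians(124),np.radians(32))@np.diag([-1,-1,1]); q=quat(m); z=m[:,2]; g=np.array([*C,.058])+.008*z
for h in (.25,.092): 
    j=solve_ik(np.array([*T,h])+.008*z,q); print("place ik",h,None if j is None else j.round(2))
env.move_straight(g-.16*z,q,feed=.15)
print(env.move_straight(g-.05*z,feed=.12,until_force=6),env.move_straight(g,feed=.06,until_force=6))
env.move_gripper(0.0,30); env.pause(.1); s=env.state(); print(s["t"],s["eef_pos"]-g,s["opening"],s["gripper_force"],s["ft_force"])
im,d=viewer.grab_frame("wrist"); save("w5.png",im)
E
```

```text
place ik 0.25 [-0.72  0.62  1.22  0.29  2.27 -1.25]
place ik 0.092 [-0.72  0.78  1.27  0.25  2.08 -1.31]
False False
14.3 [ 2.85764616e-04 -7.91835884e-05  4.74825826e-04] 0.5665743038862167 30.461719922313932 [ 0.51204848 -0.43887086  2.65626589]
```

View pics/w5.png

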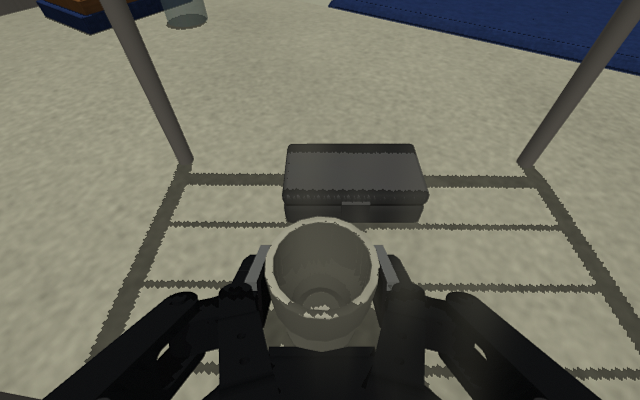

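The cup (320,270) is gripped at the bowl and upright, with the case untouched. Lifting out and carrying it over.

```bash
python3 - <<'E'
from fk import *
T=np.array([.5485,-.3385]); s=env.state(); p=s["eef_pos"]; z=rot(s["orientation"])[:,2]
env.move_straight(p+[0,0,.015],feed=.08)
s=env.state(); print("held",s["opening"],s["gripper_force"],s["ft_force"])
env.move_straight(p+[0,0,.015]-.2*z,feed=.15)
h=np.array([*T,.13])+.008*z
env.move_straight([h[0],h[1],.21],feed=.2)
env.move_straight(h,feed=.12); env.pause(.3)
for n in ("scene","side"):
    im,d=viewer.grab_frame(n); c=cam(n); P=cloud(c,d); save(n+"6.png",im)
    hs=cv2.cvtColor(im,cv2.COLOR_RGB2HSV); near=np.hypot(P[...,0]-T[0],P[...,1]-T[1])
    a=P[(near<.09)&(hs[...,1]>70)&(hs[...,0]<25)&(P[...,2]>.024)&(P[...,2]<.045)]
    b=P[(near<.035)&(hs[...,1]<60)&(hs[...,2]>110)&(P[...,2]>.125)&(P[...,2]<.155)]
    for k,x in (("stand",a),("cup",b)):
        if len(x)>8: r=cv2.minAreaRect((x[:,:2]*1000).astype(np.float32)); print(n,k,len(x),np.round(r[0],1),np.round(r[1],1),np.round(r[2],1),np.percentile(x[:,2],[2,98]).round(3))
        else: print(n,k,len(x))
s=env.state(); print(s["t"],s["eef_pos"]-h,s["opening"],s["gripper_force"])
E
```

```text
held 0.5681137527680701 30.89030495204497 [ 0.05457065 -0.41139314 -1.20485505]
scene stand 657 [ 549.4 -338.1] [124.2  60.9] 7.4 [0.025 0.033]
scene cup 76 [ 542.2 -327.4] [57.7 27.4] 31.8 [0.126 0.145]
side stand 631 [ 548.1 -338.7] [122.5  67.8] 5.7 [0.025 0.034]
side cup 26 [ 555.8 -329.2] [31.  50.5] 37.0 [0.136 0.15 ]
19.85 [ 0.00012377 -0.0001029   0.00046184] 0.5714547616715246 30.88813639304135
```

View pics/scene6.png

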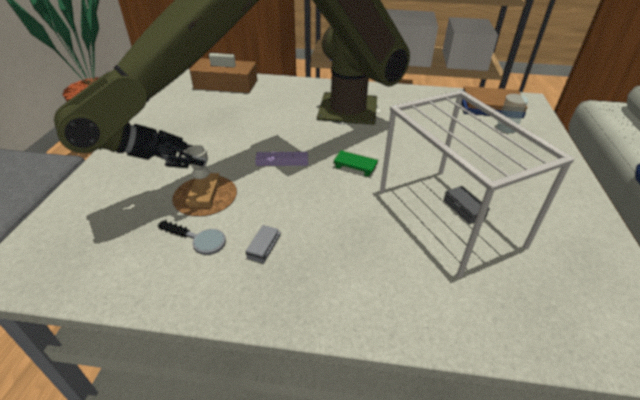

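The cup hangs upright over the stand centre in the scene view (cup about (200,160), stand (205,190)). The bystanders are untouched. Lowering it.

```bash
python3 - <<'E'
from fk import *
s=env.state(); p=s["eef_pos"]; z=rot(s["orientation"])[:,2]
env.move_straight([p[0],p[1],.093],feed=.06,until_force=6)
print(env.move_straight([p[0],p[1],.082],feed=.015,until_force=2)); env.pause(.3)
s=env.state(); print(s["t"],s["eef_pos"],s["ft_force"])
c=cam("wrist"); im,d=viewer.grab_frame("wrist"); save("w7.png",im)
E
```

```text
True
21.375 [ 0.54463149 -0.33285217  0.08618952] [ 0.07857069 -0.09606563  5.06084693]
```

View pics/w7.png

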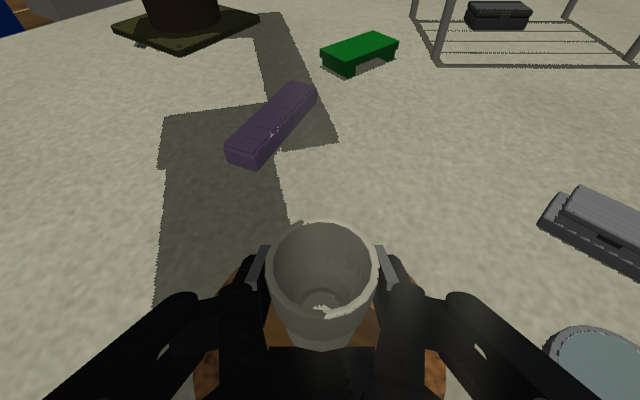

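Contact came at the expected height, and the cup sits in the hand as it was gripped (rim centre (321,270)). Release, back off, check.

```bash
python3 - <<'E'
from fk import *
env.move_gripper(1.0); env.pause(.3)
s=env.state(); p=s["eef_pos"]; z=rot(s["orientation"])[:,2]
env.move_straight(p-.15*z,feed=.08); env.pause(.3)
T=np.array([.5485,-.3385])
for n in ("scene","side","wrist"):
    c=cam(n); im,d=viewer.grab_frame(n); P=cloud(c,d); save(n+"8.png",im)
    hs=cv2.cvtColor(im,cv2.COLOR_RGB2HSV); near=np.hypot(P[...,0]-T[0],P[...,1]-T[1])
    a=P[(near<.09)&(hs[...,1]>70)&(hs[...,0]<25)&(P[...,2]>.024)&(P[...,2]<.045)]
    b=P[(near<.045)&(P[...,2]>.08)&(P[...,2]<.115)]
    for k,x in (("stand",a),("cup",b)):
        if len(x)>8: r=cv2.minAreaRect((x[:,:2]*1000).astype(np.float32)); print(n,k,len(x),np.round(r[0],1),np.round(r[1],1),np.round(r[2],1),np.percentile(x[:,2],[2,99]).round(3))
s=env.state(); print(s["t"],s["eef_pos"],s["ft_force"])
i=cv2.imread("pics/scene8.png")[120:260,130:300]; j=cv2.imread("pics/wrist8.png")[100:380,150:490]
cv2.imwrite("pics/fin.png",np.hstack([cv2.resize(i,(400,330)),cv2.resize(j,(400,330))]))
E
```

```text
scene stand 464 [ 550.1 -337.7] [122.  60.] 6.6 [0.025 0.034]
scene cup 313 [ 549.7 -336.7] [51.  50.2] 15.4 [0.081 0.104]
side stand 486 [ 548.3 -337.3] [120.2  65.4] 7.0 [0.025 0.035]
side cup 270 [ 547.3 -335.9] [53.7 50.2] 83.3 [0.081 0.105]
wrist stand 3730 [ 547.8 -339.9] [119.9  61.1] 6.8 [0.026 0.032]
wrist cup 2007 [ 547.2 -339. ] [50.6 50.6] 52.1 [0.081 0.104]
24.6583 [ 0.61558411 -0.43816141  0.16424343] [0.20206301 0.23967096 0.43419897]
```

View pics/fin.png

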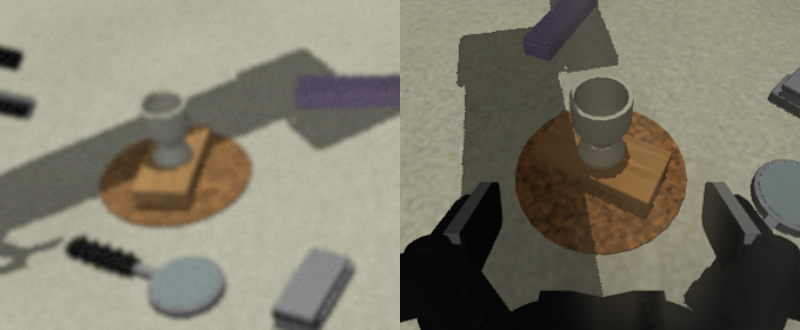

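The cup stands upright on the stand, within about 2 mm of its centre in all three views, the stand is centred on the mat, and the gripper is clear of everything.

```bash
python3 -c "
from plant import job
print(job.sign_off())"
```

```text
the job is handed in; nothing more can be done
None
```

I handed the job in at about 25 s of robot time: the cup is upright on the stand within about 2 mm of its centre, and the stand sits within about 2 mm of the mat's centre, both released; sign-off returned no verdict.

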